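# Wedge up a tilt stage to its height mark

## Robot

A 7-joint arm with a two-finger parallel gripper is mounted at the origin on a cart in front of the work surface, level with it; the furniture and walls round the work are solid. World frame = base frame: x ahead of the robot, y to its left, z up, the work surface at z = 0. Lengths are in mm, angles in rad, forces in N, time in s.
With the tool pointing down it reaches from about 400 to 875 mm from the base axis. Payload 4.4 kg.
Tool frame: the origin (TCP) lies on the centre line of the jaws, within the pads' length; the fingertips stand 8 mm ahead of it and the grasp point (between the pads) lies 11 mm behind it; x points along the fingers, z is the direction in which the jaws open and shut, and the axes are right-handed (so a half turn about x gives the same grasp; the last joint's range is limited). The gripper opens to 85 mm and grips with 20 to 120 N. Pads are 22 mm wide; open, the fingers measure 114 mm over their backs; the gripper's body (76 mm by 85 mm) begins 54 mm behind the grasp point. The pads swing forward as they close: fully open they stand 13 mm farther back than shut.
Start: joints at [-1.185, 0.628, 0.038, 1.517, -0.027, 0.996, -0.02], TCP at [283.76, 584.806, 239.313] pointing down, gripper open.
Joint ranges: [-3.06, 3.06], [-0.37, 2.12], [-1.25, 1.32], [0.18, 2.47], [-1.1, 4.24], [0.23, 1.98], [-2.94, 2.94]. Speed limits (rad/s): [2.57, 2.57, 3.14, 3.14, 3.14, 3.14, 3.14].

## Interface

Orientations are given as [roll, pitch, yaw] about the fixed x, y, z axes, in that order (R = Rz(yaw) Ry(pitch) Rx(roll)).
In Python, from cell import ctrl, get_image, camera_params gives the robot as it stands. The module is installed in compiled form; this text tells all that it offers.
- The arm moves only by the shell command python3 -m handwheel 'ROWS'. ROWS is text: rows parted by semicolons, each of 7 numbers parted by spaces: the opening, from -1 (shut) to 1 (fully open), then the shift along the tool's x, y, z in mm, then the turn, a rotation vector about the tool's x, y, z in rad. In form: grip x y z wx wy wz; .... A call has 1 to 10 rows; each row shifts and turns the pose as measured when the row begins, along the tool's axes as they then stand; what a row does not reach is not made up. A row lasts 1/10 s, in which the tool goes at most 50 mm and 8.59 degrees, less where a joint would pass 70% of its speed; a pose out of reach is approached as far as the arm can. A call with a gripper value outside its range is refused whole. The fingers move at their own pace and stop on an object; the grip force is fixed at half the most. Time passes only in rows, so rows that do not move let the fingers close. It gives the time, the measured TCP pose, the force and the opening at its end, in the units of the state.
- ctrl.read_state(): the state, without advancing time (a new reading comes with each control period).
- get_image(name): name is "scene" or "top" or "wrist"; returns the picture (420x560x3 uint8, blue, green, red); there is no depth.
- camera_params(name): a dict with "fx", "fy", "cx", "cy" (pixels), "eye" and "orientation" of the camera in the world. Camera axes: x right, y up, looking along -z (the intrinsics and any distortion apply to the point x, -y, -z); pixel columns grow to the right and rows downward; lengths in mm; the calibration is good to about 2 mm. A picture is of the moment at which its call begins: read the wrist's pose just before it. camera_params takes no time and is no camera call; for the wrist camera it gives the pose at the moment of the call.
- ctrl.finish_job(): hands the job in, once; it reports no verdict.
The state is a dict: "clock": time; "qpos": joint angles; "qd": joint speeds; "tau": joint torques, N m; "eef_pos": TCP position; "tool_rot": TCP orientation; "force": force on the tool from outside, world axes, zero at the start; "torque": the same for the moment, N m; "width": finger opening in mm.
Only numpy, scipy, OpenCV 4.12 (cv2) and the standard library are available. Lean on these libraries where they do the work, as an engineer would, in place of code of your own. Each camera call takes 0.05 s, during which the arm holds its last target.

## Task

Set the yellow levelling wedge flat in the guide of the tilt stage, thin end first, and slide it in under the lip of the white plate until the plate has risen to the height mark, the green-tipped screw of the gauge. Feel for the tip: leave the plate lightly pressed against it, held up by the wedge alone (about 2 to 12 N, never above 20 N), and do not lift the plate or touch the gauge with the hand. Leave the other things on the table alone.

Things in the scene. Friction and masses are not known exactly. Their poses are not given: they have to be found in the camera images.
- stage: tilt stage, fixed: blue-painted base. Origin on the table top below the plate's resting lip, on the guide's centre line; x = the way the wedge goes in (level), z up. The wedge runs on the base's upper face, z = 6 mm, a strip 72 mm wide from x = -200 mm to 0, then 196 mm wide to x = 172 mm. The plate's hinge axis lies along y at x = 150, z = 25 mm.
- mouth (a point): point on the base's upper face, on the guide's centre line at stage x = -72 mm, where the guide's mouth begins. Two dark steel rails, 9 mm high over the base, stand 48 mm apart here, close in to 36 mm at x = -50 mm and run on so to x = +25 mm (all inside widths).
- plate: white hinged plate, 155 x 146 x 8 mm, with two grey tube carriers (58 mm tall) at its hinge end. Origin on the hinge axis; axes parallel to the stage's at rest, when it is level. It falls back by its own weight; its weight varies: the lip bears on the wedge with about 1 to 4 N before the gauge tip is met, and the wedge then needs a push of 1 to 5 N.
- lip (a point): middle of the plate's round steel lip (10 mm thick, along y), its free edge, 150 mm from the hinge. This point is on the lip's axis: 25 mm over the table at rest, so the underside is then 20 mm over the table, 14 mm over the base. The lip must rise about 6 to 16 mm to bring the plate to the gauge tip.
- gauge: grey gauge arm on a steel post 72 mm high beside the plate; origin in the arm, at stage x = 20, y = -89, z = 62 mm. It holds a brass set screw whose green round tip points down over the plate at stage x = 20, y = -60 mm: the height mark. It is set anew each time, unmeasured: 5.3 to 13.7 mm over the plate's upper face at rest. Tip force = 0.7 to 1.3 x the rise in push.
- wedge: loose yellow wedge, 185 long x 30 wide, about 0.16 kg. Origin at the centre of the underside; x to its thin end, z up. 4 mm thick at the tip (x = +92.5 mm), rising 1 in 5 to 32 mm at x = -47.5 mm, then to 36 mm near the flat back face (x = -92.5 mm). It stays by friction when let go under the plate. Once the plate meets the gauge tip, the push grows 1 to 2.5 N per mm.
- grip (a point): point midway between the wedge's two black rubber grip pads at its thick end: wedge x = -70, z = 19 mm. 33 mm wide over the pads, which are 36 mm long and reach from 7 to 31 mm above the underside.
- timer: small white lab timer lying on its back, 66 x 66 x 20 mm; origin under its centre. Bystander.
- tape: roll of tan tape lying flat, 96 mm across, 25 mm high; origin under its centre. Bystander.
- bottle: grey reagent bottle with an orange cap, 40 mm across, 85 mm high; origin under its centre. Bystander.
- pen: white and red pen, 135 mm long; origin under its centre. Bystander.
- forceps: steel forceps lying flat, 124 mm long; origin under the centre. Bystander.

How it is judged (in metres and radians):
On the way, in this order (a step that is already met when the one before it is completed fails the run):
1. the wedge lies flat in the guide, thin end first, with its tip between the rails (x of wedge in the frame of stage above -0.135 m and y of wedge in the frame of stage between -0.012 and 0.012 m and z of wedge in the frame of stage below 0.01 m and angle between wedge's own z axis and vertical below 0.06 rad and angle between the x axis of wedge and the x axis of stage, either way round below 0.12 rad), for 0.1 s.
2. the wedge has raised the plate against the gauge tip (contact force between gauge and plate above 1.5 N and contact force between wedge and plate above 1 N), for 0.2 s.
At the end, for the whole second after the job is handed in: The wedge lies still and flat in the guide (within 0.06 rad), its middle less than 40 mm in front of the lip, and holds up the plate (over 1 N between them), which bears on the gauge tip with 1.5 to 13 N (all of step 2 and contact force between gauge and plate below 13 N and x of wedge in the frame of stage above -0.04 m and angle between wedge's own z axis and vertical below 0.06 rad and linear speed of wedge below 0.01 m/s and angular speed of plate below 0.05 rad/s); the robot touches nothing.
It fails at once if the plate is pressed against the gauge tip with more than 20 N (contact force between gauge and plate above 20 N).
It fails at once if the hand pushes on the plate with more than 3 N (contact force between any of the fingers, the arm and plate above 3 N).
It fails at once if the hand pushes on the gauge with more than 3 N (contact force between any of the fingers, the arm and gauge above 3 N).
It fails at once if a bystander is moved more than 30 mm (distance of any of timer, tape, bottle, pen, forceps from where it was at the start of the episode above 0.03 m).
It also fails if it takes over 64 s, if anything falls off the work surface, if the arm or the gripper's body presses on something with over 40 N, if the wrist force passes 120 N, or if a joint passes its speed limit or range.

## Working session

There is one attempt and no reset: what is moved stays moved. The work goes in short steps, Python scripts to look and compute and a shell command to move; the robot and the scene stay as the last step left them, time stands still between calls to the robot, and variables do not carry over. Pictures are saved under pics/ and viewed, and the job is handed in when it is done.

```bash
mkdir -p pics; ls; python3 - <<'E'
from cell import ctrl,get_image,camera_params
import cv2
print(ctrl.read_state())
for n in ["scene","top"]:
    p=camera_params(n);print(n,p)
    cv2.imwrite(f"pics/{n}0.png",get_image(n))
E
```

```text
pics
{'clock': 0.0, 'qpos': array([-1.18480853,  0.62935479,  0.03846146,  1.51835672, -0.02701683,
        0.99625933, -0.01999416]), 'qd': array([-0.00046327, -0.00056708,  0.00054076, -0.00049811,  0.00140393,
        0.00083951, -0.00043653]), 'tau': array([-2.04979033e-04, -5.63394535e+01,  1.22574572e+00, -1.93450785e+01,
        1.08476565e-02,  1.05165059e-02, -1.24647420e-05]), 'eef_pos': array([283.49458618, 584.26230863, 238.38739695]), 'tool_rot': array([-3.12982158,  1.56893665, -2.0108319 ]), 'force': array([0.06248016, 0.70208517, 0.63784782]), 'torque': array([-0.01029693,  0.00782768,  0.01230617]), 'width': 85.13969487191044}
scene {'fx': 495.9903751115415, 'fy': 495.9903751115415, 'cx': 281.3230783973033, 'cy': 214.74881203089092, 'eye': array([-536.77461795, -812.65816582,  716.28572812]), 'orientation': array([ 1.12803551, -0.01785195, -0.91349069])}
top {'fx': 383.21525619853116, 'fy': 383.21525619853116, 'cx': 279.4967803359519, 'cy': 202.98745529770886, 'eye': array([ 369.65062887,   14.69626026, 1178.66724096]), 'orientation': array([ 0.12694569, -0.02651732, -1.59189382])}
```

View pics/scene0.png

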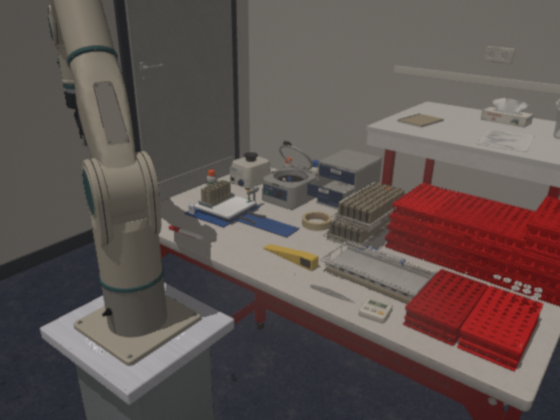

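View pics/top0.png

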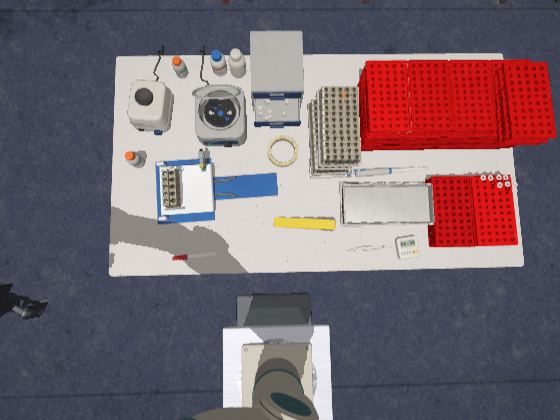

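```bash
cat > h.py <<'E'
import numpy as np, cv2
from scipy.spatial.transform import Rotation as R
from cell import ctrl,get_image,camera_params
def rot(o): return R.from_euler('xyz',o).as_matrix()
def proj(p,P):
    q=(np.atleast_2d(P)-p['eye'])@rot(p['orientation'])
    return np.c_[p['cx']+p['fx']*q[:,0]/-q[:,2], p['cy']+p['fy']*q[:,1]/q[:,2]]
def back(p,uv,z):
    uv=np.atleast_2d(uv).astype(float)
    d=np.c_[(uv[:,0]-p['cx'])/p['fx'],-(uv[:,1]-p['cy'])/p['fy'],-np.ones(len(uv))]@rot(p['orientation']).T
    return p['eye']+d*((z-p['eye'][2])/d[:,2])[:,None]
E
python3 - <<'E'
from h import *
im=cv2.imread("pics/top0.png")
cv2.imwrite("pics/top0z.png",cv2.resize(im[140:270,145:345],None,fx=4,fy=4,interpolation=cv2.INTER_CUBIC))
im=cv2.imread("pics/scene0.png")
cv2.imwrite("pics/scene0z.png",cv2.resize(im[160:280,160:340],None,fx=4.4,fy=4.4,interpolation=cv2.INTER_CUBIC))
E
```

```text
(no output)
```

View pics/top0z.png

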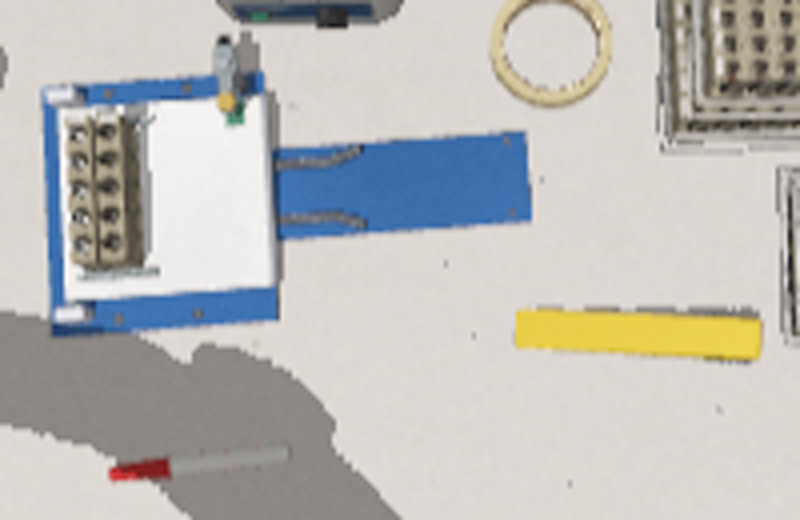

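View pics/scene0z.png

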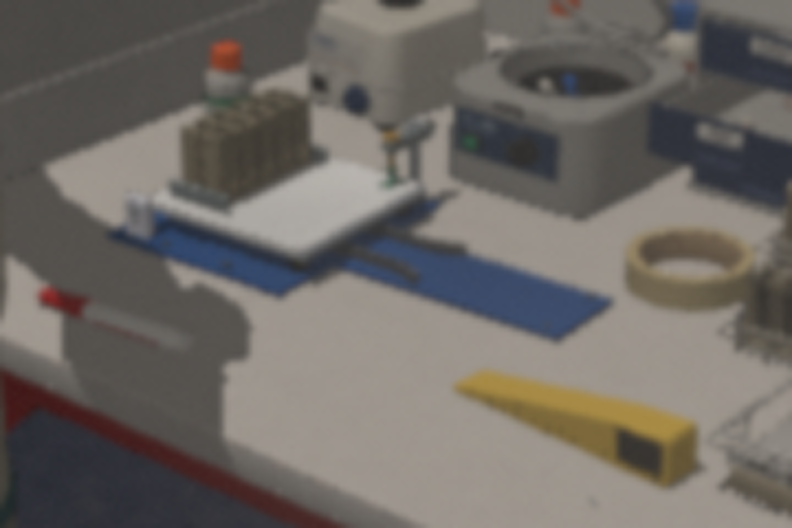

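```bash
python3 - <<'E'
from h import *
from scipy.optimize import least_squares
p=camera_params("top")
z2=lambda a:(np.array(a,float)+.5)/4-.5+np.array([145,140])
def fit(mod,pix,x0):
    mod=np.array(mod,float)
    def f(x):
        c,s=np.cos(x[2]),np.sin(x[2])
        P=np.c_[x[0]+c*mod[:,0]-s*mod[:,1],x[1]+s*mod[:,0]+c*mod[:,1],mod[:,2]]
        return (proj(p,P)-pix).ravel()
    r=least_squares(f,x0);return r.x,r.fun.reshape(-1,2).round(2)
st,res=fit([(-200,-36,6),(-200,36,6),(172,-98,6),(172,98,6),(0,98,6)],z2([(526,131),(531,220),(43,89),(52,335),(279,318)]),[500,200,1.57])
print("stage",st,np.degrees(st[2]));print(res)
w,res=fit([(92.5,-15,4),(92.5,15,4),(-92.5,-15,36),(-92.5,15,36)],z2([(516,310),(516,346),(762,318),(759,360)]),[450,0,1.57])
print("wedge",w,np.degrees(w[2]));print(res)
s=ctrl.read_state();T=rot(s['tool_rot']);print(T.round(3))
E
```

```text
stage [568.83977959 186.48715469   1.62829385] 93.29436560654138
[[ 0.   -0.39]
 [ 0.56  0.15]
 [-0.32 -0.87]
 [-0.11  0.55]
 [-0.11  0.49]]
wedge [454.48496066 -91.6456601    1.49325297] 85.55709266980921
[[-0.02 -0.38]
 [-0.59  0.36]
 [ 0.12  0.26]
 [ 0.49 -0.25]]
[[-0.001 -0.9    0.437]
 [-0.002  0.437  0.9  ]
 [-1.    -0.    -0.002]]
```

```bash
python3 -m handwheel '1 0 0 0 0.1495 0 0;1 0 0 0 0.1495 0 0;1 0 0 0 0.1495 0 0;1 0 0 0 0.1495 0 0;1 0 0 0 0.1495 0 0;1 0 0 0 0.1495 0 0;1 0 0 0 0.1495 0 0;1 0 0 0 0.1495 0 0'; cat >> h.py <<'E'
def goto(P,ang=None):
    s=ctrl.read_state();T=rot(s['tool_rot'])
    d=T.T@(np.array(P)-s['eef_pos'])
    za=np.degrees(np.arctan2(T[1,2],T[0,2]))
    # orientation error to vertical down with jaw angle ang
    if ang is not None:
        a=np.radians(ang);z=np.array([np.cos(a),np.sin(a),0]);x=np.array([0,0,-1.]);y=np.cross(z,x)
        rv=R.from_matrix(T.T@np.c_[x,y,z]).as_rotvec()
    else: rv=None
    print("pos",s['eef_pos'].round(2),"jaw",za.round(2),"F",s['force'].round(2),"w",round(s['width'],1),"t",round(s['clock'],2))
    print("tool shift",d.round(2),"rv",None if rv is None else rv.round(4))
E
python3 -c "
from h import *
goto([449,-161,180],-4.44)"
```

```text
clock: 0.9
eef_pos: [282.1, 581.6, 234.1]
tool_rot: [-2.028, 1.56, -2.115]
force: [-0.0, -0.4, 0.0]
width: 85.2
pos [282.1  581.63 234.13] jaw -4.96 F [-0.03 -0.42  0.04] w 85.2 t 0.9
tool shift [  59.81 -724.89  230.74] rv [-0.0091 -0.0046  0.0093]
```

```bash
python3 -m handwheel '1 -2 -37 32 0 0 0;1 -2 -37 32 0 0 0;1 -2 -37 32 0 0 0;1 -2 -37 32 0 0 0;1 -2 -37 32 0 0 0;1 -2 -37 32 0 0 0;1 -2 -37 32 0 0 0;1 0 -49 0 0 0 0;1 0 -49 0 0 0 0;1 0 -49 0 0 0 0' ; python3 -c "
from h import *
goto([449,-161,180],-4.44)
p=camera_params('wrist');print(p)
cv2.imwrite('pics/w1.png',get_image('wrist'))"
```

```text
clock: 1.9
eef_pos: [474.0, 155.6, 245.1]
tool_rot: [-2.118, 1.558, -2.19]
force: [1.2, -0.1, -0.7]
width: 85.5
pos [474.01 155.64 245.06] jaw -4.1 F [ 1.19 -0.12 -0.69] w 85.5 t 1.9
tool shift [  68.63 -316.87   -1.85] rv [ 0.0059 -0.0068  0.0113]
{'fx': 313.67565566583716, 'fy': 313.67565566583716, 'cx': 278.6317051537305, 'cy': 206.93048163010485, 'eye': array([480.97826611, 233.65828564, 378.82389833]), 'orientation': array([-0.31744162,  0.00678522, -0.0718231 ])}
```

View pics/w1.png

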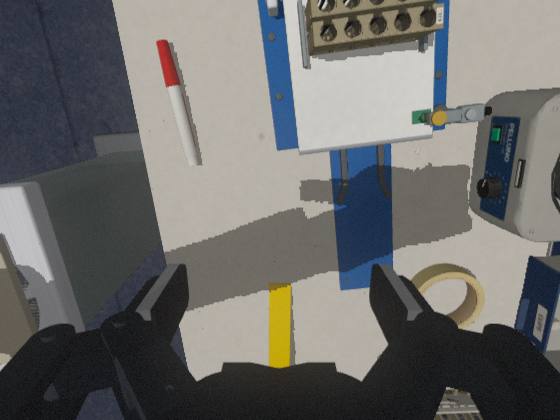

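```bash
python3 - <<'E'
import cv2
im=cv2.imread("pics/w1.png")
cv2.imwrite("pics/w1z.png",cv2.resize(im[100:300,250:450],None,fx=3,fy=3,interpolation=cv2.INTER_CUBIC))
E
```

```text
(no output)
```

View pics/w1z.png

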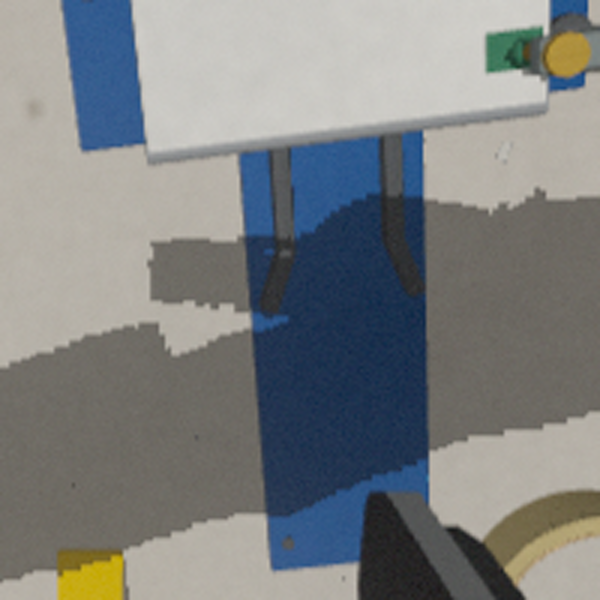

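```bash
python3 -m handwheel '1 3 -45 0 0 0 0;1 3 -45 0 0 0 0;1 3 -45 0 0 0 0;1 3 -45 0 0 0 0;1 3 -45 0 0 0 0;1 3 -20 0 0 0 0' ; python3 -c "
from h import *
goto([449,-161,180],-4.44)
p=camera_params('wrist');print(p)
cv2.imwrite('pics/w2.png',get_image('wrist'))"
```

```text
clock: 2.55
eef_pos: [452.1, -98.7, 231.0]
tool_rot: [-1.997, 1.552, -2.078]
force: [0.3, 0.4, 0.9]
width: 85.5
pos [452.12 -98.67 231.04] jaw -4.65 F [0.3  0.37 0.85] w 85.5 t 2.55
tool shift [ 52.06 -61.52   2.32] rv [-0.0035 -0.0076  0.0167]
{'fx': 313.67565566583716, 'fy': 313.67565566583716, 'cx': 278.6317051537305, 'cy': 206.93048163010485, 'eye': array([459.97793599, -20.00662745, 364.37822741]), 'orientation': array([-0.32292628,  0.00752707, -0.08126721])}
```

View pics/w2.png

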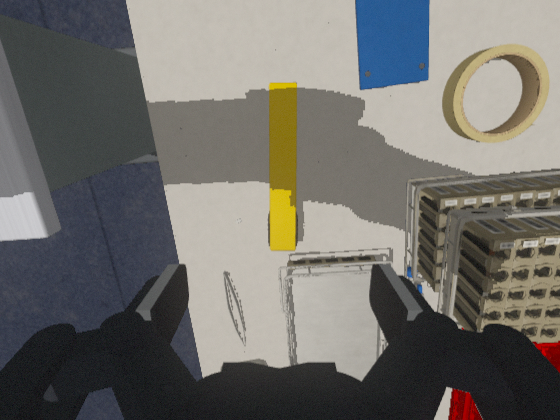

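```bash
python3 - <<'E'
from h import *
from scipy.optimize import least_squares
k=dict(fx=313.67565566583716,fy=313.67565566583716,cx=278.6317051537305,cy=206.93048163010485)
p1=dict(k,eye=np.array([480.97826611,233.65828564,378.82389833]),orientation=[-0.31744162,0.00678522,-0.0718231])
p2=dict(k,eye=np.array([459.97793599,-20.00662745,364.37822741]),orientation=[-0.32292628,0.00752707,-0.08126721])
z3=lambda a:(np.array(a,float)+.5)/3-.5+np.array([250,100])
A=z3([(272,570),(82,150)]);B=np.array([(361,89),(429,80.)])
print(back(p1,A,6),back(p2,B,6))
Le=z3([(240,155),(272,570)]);Re=z3([(422,130),(428,500)])
l=back(p1,Le,6);r=back(p1,Re,6);print(l,r,[np.degrees(np.arctan2(*(q[1]-q[0])[[1,0]]))%180 for q in (l,r)])
# rails inner tops z=15: 
print("rails inner", back(p1,z3([(293,150),(293,240),(380,140),(382,235)]),15))
print("lip", back(p1,z3([(150,156),(547,107)]),25))
mod=np.array([(92.5,15,4),(92.5,-15,4),(-92.5,15,36),(-92.5,-15,36)]);pix=np.array([(269.5,83),(297,83),(269,250),(296.5,249.5)])
def f(x):
    c,s=np.cos(x[2]),np.sin(x[2])
    P=np.c_[x[0]+c*mod[:,0]-s*mod[:,1],x[1]+s*mod[:,0]+c*mod[:,1],mod[:,2]]
    return (proj(p2,P)-pix).ravel()
q=least_squares(f,[450,-90,1.5]);print(q.x,np.degrees(q.x[2]),q.fun)
x,y,t=q.x
for d in(-70,-66):print(d,x+d*np.cos(t),y+d*np.sin(t))
def f(x):
    c,s=np.cos(x[2]),np.sin(x[2])
    g=lambda m:np.array([[x[0]+c*a-s*b,x[1]+s*a+c*b,6] for a,b in m])
    e1=proj(p1,g([(-200,36),(0,98)]))-A;e2=proj(p2,g([(-200,36),(-200,-36)]))-B
    n=np.array([-s,c,0]);o=np.array([x[0],x[1],6])
    el=((l-o)@n-36)/1.2;er=((r-o)@n+36)/1.2
    return np.r_[e1.ravel(),e2.ravel(),el,er]
q=least_squares(f,[568,186,1.63]);print("stage",q.x,np.degrees(q.x[2]),q.fun.round(2))
E
```

```text
[[545.30466029 -13.01048092   6.        ]
 [472.84880544 182.75699102   6.        ]] [[546.05315222 -13.8433522    6.        ]
 [617.58414389 -10.74407605   6.        ]]
[[534.74986005 176.40208877   6.        ]
 [545.30466029 -13.01048092   6.        ]] [[605.66844259 181.08954965   6.        ]
 [614.60543382  18.16760795   6.        ]] [np.float64(93.1894437090477), np.float64(93.13978098494223)]
rails inner [[553.73814103 178.25593512  15.        ]
 [553.60865478 142.86811614  15.        ]
 [586.84398949 179.70688231  15.        ]
 [588.55576846 142.43149945  15.        ]]
lip [[498.46617345 181.32773617  25.        ]
 [644.639306   188.89155509  25.        ]]
[456.39038528 -91.83693218   1.4901669 ] 85.38027391307273 [-0.3084578  -1.36616144  0.26878003 -1.39840894  0.82181637  1.49111293
 -0.79171163  2.06430056]
-70 450.7524385728483 -161.60951674250862
-66 451.0746069558485 -157.6225119101821
stage [570.19490411 187.74792932   1.62603133] 93.16473277292198 [-0.    0.59 -0.4   0.39 -0.72  0.15 -0.33 -0.76  0.01 -0.05  0.79  0.85]
```

```bash
python3 -m handwheel '1 20 -30 0 0 0 0.017;1 20 -29 0 0 -0.007 0;1 30 0 0 0 0 0;1 30 0 0 0 0 0;1 25 0 0 0 0 0;1 10 0 0 0 0 0' ; python3 -c "
from h import *
goto([450.9,-158.5,14],-4.6)
p=camera_params('wrist');print(p)
cv2.imwrite('pics/w3.png',get_image('wrist'))"
```

```text
clock: 3.2
eef_pos: [450.0, -161.9, 92.7]
tool_rot: [-0.151, 1.566, -0.236]
force: [0.1, -0.0, 0.6]
width: 85.5
pos [ 449.99 -161.89   92.72] jaw -4.84 F [ 0.15 -0.03  0.63] w 85.5 t 3.2
tool shift [78.72  3.52  0.21] rv [-0.0042  0.0052  0.0008]
{'fx': 313.67565566583716, 'fy': 313.67565566583716, 'cx': 278.6317051537305, 'cy': 206.93048163010485, 'eye': array([456.22957137, -85.23502364, 227.3045875 ]), 'orientation': array([-0.3070112 , -0.00525414, -0.08458945])}
```

View pics/w3.png

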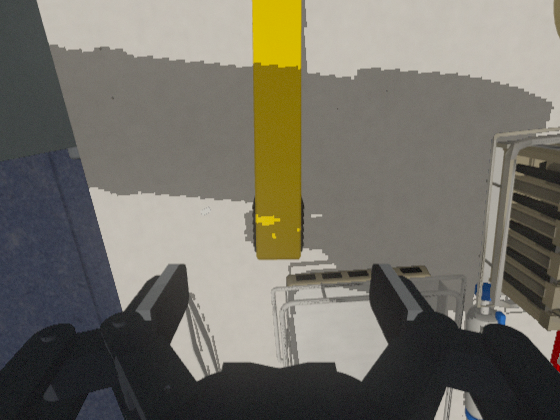

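```bash
python3 -c "
from h import *
k=dict(fx=313.67565566583716,fy=313.67565566583716,cx=278.6317051537305,cy=206.93048163010485)
p=dict(k,eye=np.array([456.22957137,-85.23502364,227.3045875]),orientation=[-0.3070112,-0.00525414,-0.08458945])
print(back(p,[(257,259),(300,258)],36),back(p,[(253,0),(303,0)],28),back(p,[(255,100),(301,100)],32))
print(back(p,[(275,290),(460,278)],50))
"; python3 -m handwheel '1 30 1 0 0 0 0;1 30 1 0 0 0 0;1 10 0 0 0 0 0;1 5 0 0 0 0 0;1 3 0 0 0 0 0'; python3 -c "
from h import *
goto([450.9,-158.5,14],-4.6)"
```

```text
[[ 434.44229396 -181.23943456   36.        ]
 [ 463.41987357 -183.02451741   36.        ]] [[447.96899964 -27.87124426  28.        ]
 [475.4370606  -30.15912235  28.        ]] [[443.73176894 -79.9563042   32.        ]
 [470.75076202 -82.24421411  32.        ]]
[[ 445.30067162 -197.32852808   50.        ]
 [ 564.21053122 -198.96686957   50.        ]]
clock: 3.75
eef_pos: [455.4, -159.0, 14.8]
tool_rot: [-0.047, 1.559, -0.128]
force: [0.3, -0.2, 0.3]
width: 85.4
pos [ 455.4  -159.05   14.82] jaw -4.68 F [ 0.3  -0.18  0.28] w 85.4 t 3.75
tool shift [ 0.77  0.18 -4.54] rv [-0.0014  0.0118  0.0006]
```

```bash
python3 -m handwheel '1 0.5 0 -4.5 0 0.012 0;1 0 0 0 0 0 0'; python3 -c "
from h import *
goto([450.5,-159,14],-4.6)";python3 -m handwheel '-1 0 0 0 0 0 0;-1 0 0 0 0 0 0;-1 0 0 0 0 0 0;-1 0 0 0 0 0 0;-1 0 0 0 0 0 0;-1 0 0 0 0 0 0;-1 0 0 0 0 0 0;-1 0 0 0 0 0 0'; python3 -c "
from h import *
goto([450.5,-159,14],-4.6)"
```

```text
clock: 3.95
eef_pos: [452.0, -158.1, 15.2]
tool_rot: [-0.871, 1.57, -0.952]
force: [1.4, 0.4, -0.1]
width: 85.4
pos [ 451.98 -158.13   15.2 ] jaw -4.62 F [ 1.41  0.38 -0.12] w 85.4 t 3.95
tool shift [ 1.2  -0.99 -1.41] rv [-0.0003  0.0005  0.0006]
clock: 4.75
eef_pos: [453.4, -158.1, 17.2]
tool_rot: [-0.141, 1.567, -0.221]
force: [-0.1, 0.7, 0.5]
width: 31.9
pos [ 453.38 -158.07   17.24] jaw -4.58 F [-0.06  0.69  0.49] w 31.9 t 4.75
tool shift [ 3.23 -1.16 -2.81] rv [0.0004 0.0039 0.0005]
```

```bash
python3 -m handwheel '-1 -20 0 0 0 0 0;-1 -30 0 0 0 0 0;-1 -30 15 0 -0.034 0 0;-1 -5 30 0 -0.034 0 0;-1 0 40 10 -0.034 0 0;-1 0 35 25 -0.034 0 0;-1 0 15 35 0 0 0;-1 0 0 35 0 0 0;-1 0 0 15 0 0 0;-1 0 0 0 0 0 0'; python3 -c "
from h import *
goto([582.1,-29,50],3.2)
p=camera_params('wrist');print(p)
cv2.imwrite('pics/w4.png',get_image('wrist'))"
```

```text
clock: 5.75
eef_pos: [575.9, -11.7, 103.7]
tool_rot: [2.395, 1.57, 2.454]
force: [-0.3, -0.2, -1.0]
width: 32.0
pos [575.93 -11.71 103.7 ] jaw 3.43 F [-0.27 -0.17 -1.03] w 32.0 t 5.75
tool shift [ 53.68 -17.66   5.15] rv [ 0.004  -0.0006 -0.0005]
{'fx': 313.67565566583716, 'fy': 313.67565566583716, 'cx': 278.6317051537305, 'cy': 206.93048163010485, 'eye': array([571.81344382,  64.85741172, 238.37806876]), 'orientation': array([-0.30568927,  0.00046389,  0.05962672])}
```

View pics/w4.png

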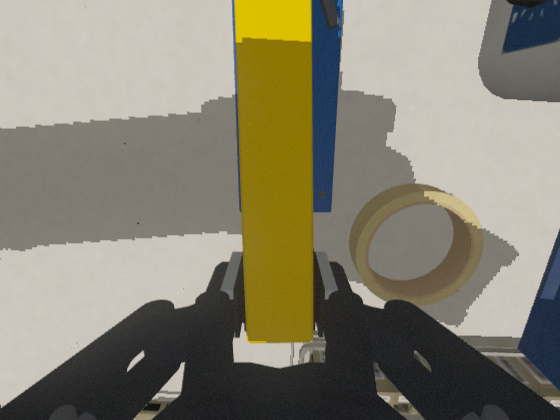

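```bash
cat >> h.py <<'E'
def wedge_fit(im,p,L,yaw0,pos0,rows,tilt=0,s0=None):
    from scipy.optimize import least_squares
    hsv=cv2.cvtColor(im,cv2.COLOR_BGR2HSV)
    m=(hsv[...,0]>18)&(hsv[...,0]<34)&(hsv[...,1]>190)&(hsv[...,2]>60)
    E=[]
    for r in rows:
        c=np.where(m[r,150:420])[0]+150
        if len(c)>10: E.append((r,c.min()-.5,c.max()+.5))
    return E
E
python3 - <<'E'
from h import *
k=dict(fx=313.67565566583716,fy=313.67565566583716,cx=278.6317051537305,cy=206.93048163010485)
p=dict(k,eye=np.array([571.81344382,64.85741172,238.37806876]),orientation=[-0.30568927,0.00046389,0.05962672])
im=cv2.imread('pics/w4.png')
E=wedge_fit(im,p,0,0,0,range(20,330,40));print(E)
L=86.5
back_y=back(p,[279,341.5],L+36)[0];print("back",back_y)
pts=[]
for r,a,b in E:
    x=0
    for _ in range(20):
        z=L+min(36,4+(92.5-x)/5) if x>-47.5 else L+32+(-47.5-x)*4/45
        P=back(p,[[a,r],[b,r]],z);mid=P.mean(0);x=-92.5+(mid[1]-back_y[1])
    pts.append(mid);print(round(x,1),P[:,0].round(1),mid.round(1))
pts=np.array(pts);print(np.polyfit(pts[:,1],pts[:,0],1), 'jaw pos 575.9,-11.7')
E
```

```text
[(20, np.float64(234.5), np.float64(310.5)), (60, np.float64(236.5), np.float64(311.5)), (100, np.float64(237.5), np.float64(311.5)), (140, np.float64(239.5), np.float64(311.5)), (180, np.float64(240.5), np.float64(311.5)), (220, np.float64(241.5), np.float64(312.5)), (260, np.float64(242.5), np.float64(312.5)), (300, np.float64(244.5), np.float64(312.5))]
back [577.87125062 -34.75069733 122.5       ]
39.3 [552.8 582.1] [567.5  97.  101.1]
24.9 [554.2 583.5] [568.9  82.6 104. ]
10.0 [555.3 584.6] [569.9  67.8 107. ]
-5.2 [556.8 585.7] [571.2  52.5 110. ]
-20.9 [557.9 586.8] [572.4  36.8 113.2]
-37.0 [559.1 588.4] [573.7  20.7 116.4]
-53.9 [560.2 589.6] [574.9   3.8 119.1]
-72.3 [561.7 591.2] [576.4 -14.5 120.7]
[-7.92556233e-02  5.75301549e+02] jaw pos 575.9,-11.7
```

```bash
python3 - <<'E'
from h import *
k=dict(fx=313.67565566583716,fy=313.67565566583716,cx=278.6317051537305,cy=206.93048163010485)
p=dict(k,eye=np.array([571.81344382,64.85741172,238.37806876]),orientation=[-0.30568927,0.00046389,0.05962672])
P=back(p,[[331,211],[239.5,211]],6);print(P,P.mean(0))
print(570.2+.0554*(187.7+12))
goto([582.3,-31.5,60],2.1)
E
python3 - <<'E'
import cv2
im=cv2.imread("pics/w4.png");cv2.imwrite("pics/w4z.png",cv2.resize(im[0:220,200:380],None,fx=3.3,fy=2.7,interpolation=cv2.INTER_CUBIC))
E
```

```text
[[617.04687755  -9.23526112   6.        ]
 [545.80300544 -13.49928322   6.        ]] [581.4249415  -11.36727217   6.        ]
581.2633800000001
pos [574.48 -11.95 103.57] jaw 3.39 F [-0.48 -0.03 -1.32] w 32.0 t 5.8
tool shift [ 43.54 -20.01   6.75] rv [ 0.0224 -0.0022 -0.0009]
```

View pics/w4z.png

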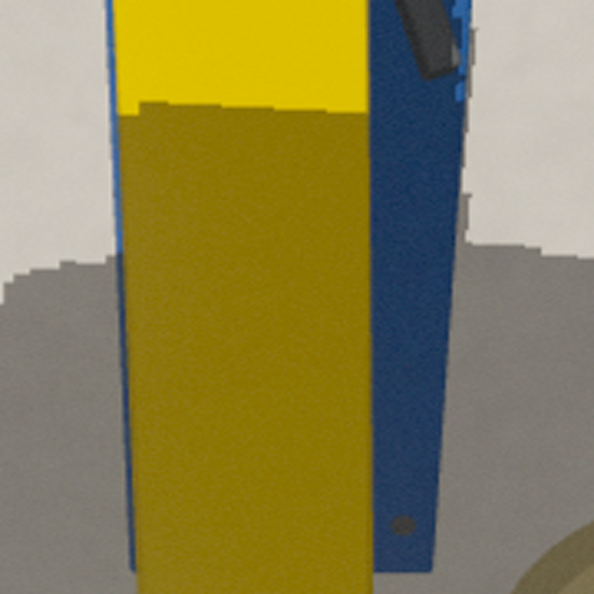

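```bash
python3 -m handwheel '-1 10 -10 4 0.0224 0 0;-1 15 -10 3 0 0 0;-1 15 0 0 0 0 0;-1 0 0 0 0 0 0;-1 0 0 0 0 0 0'; python3 -c "
from h import *
goto([582.3,-31.5,30],2.1)"
```

```text
clock: 6.3
eef_pos: [576.5, -38.3, 58.8]
tool_rot: [-3.091, 1.561, -3.064]
force: [0.4, 0.0, -1.4]
width: 31.8
pos [576.52 -38.34  58.77] jaw 1.57 F [ 0.45  0.04 -1.42] w 31.8 t 6.3
tool shift [28.71  6.7   6.24] rv [-0.0093 -0.0099  0.0005]
```

```bash
python3 -m handwheel '-1 10 3 6 0 -0.01 0;-1 10 2 0 0 0 0;-1 0 0 0 0 0 0'; python3 -c "
from h import *
goto([582.3,-31.5,28],2.1)
p=camera_params('wrist');print(p)
im=get_image('wrist')
cv2.imwrite('pics/w5.png',im)
print(wedge_fit(im,p,0,0,0,range(20,330,40)))"
```

```text
clock: 6.6
eef_pos: [582.4, -33.7, 37.5]
tool_rot: [-0.355, 1.57, -0.329]
force: [0.4, 0.1, -1.0]
width: 31.8
pos [582.44 -33.74  37.52] jaw 1.48 F [ 0.44  0.05 -1.02] w 31.8 t 6.6
tool shift [ 9.52  2.25 -0.09] rv [-0.0109  0.0012  0.0004]
{'fx': 313.67565566583716, 'fy': 313.67565566583716, 'cx': 278.6317051537305, 'cy': 206.93048163010485, 'eye': array([580.72242459,  43.04783716, 172.13490356]), 'orientation': array([-0.30670009, -0.00133424,  0.02556424])}
[(20, np.float64(234.5), np.float64(310.5)), (60, np.float64(236.5), np.float64(310.5)), (100, np.float64(237.5), np.float64(311.5)), (140, np.float64(239.5), np.float64(311.5)), (180, np.float64(240.5), np.float64(311.5)), (220, np.float64(242.5), np.float64(312.5)), (260, np.float64(242.5), np.float64(312.5)), (300, np.float64(244.5), np.float64(312.5))]
```

View pics/w5.png

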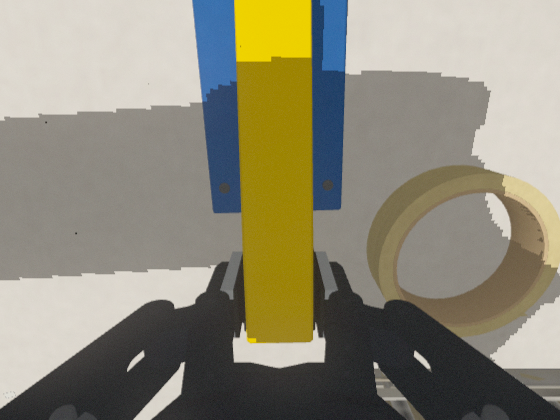

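```bash
python3 -m handwheel '-1 6 1 0 -0.011 0 0;-1 4 1 0 0 0 0;-1 0 0 0 0 0 0'; python3 -c "
from h import *
goto([582.3,-31.5,24],2.1)"
```

```text
clock: 6.95
eef_pos: [583.5, -31.4, 27.8]
tool_rot: [-0.241, 1.567, -0.203]
force: [-0.4, 0.0, -1.7]
width: 31.6
pos [583.47 -31.38  27.81] jaw 2.22 F [-0.39  0.01 -1.68] w 31.6 t 6.95
tool shift [ 3.8  -0.08 -1.19] rv [0.002  0.0035 0.0009]
```

```bash
python3 -m handwheel '-1 3 0 -1 0 0 0;-1 0 10 0 0 0 0;-1 0 10 0 0 0 0;-1 0 10 0 0 0 0;-1 0 0 0 0 0 0'; python3 -c "
from h import *
goto([579.8,13.5,24],2.1)"
```

```text
clock: 7.45
eef_pos: [581.3, 2.4, 24.8]
tool_rot: [0.102, 1.567, 0.142]
force: [0.8, 1.1, -1.1]
width: 31.8
pos [581.31   2.38  24.82] jaw 2.27 F [ 0.84  1.14 -1.07] w 31.8 t 7.45
tool shift [ 0.82 11.17 -1.07] rv [ 0.0029  0.0039 -0.0004]
```

```bash
python3 -m handwheel '-1 0 10 -1 0 0 0;-1 0 10 0 0 0 0;-1 0 10 0 0 0 0;-1 0 10 0 0 0 0;-1 0 5 0 0 0 0;-1 0 0 0 0 0 0'; python3 -c "
from h import *
goto([577.7,52,24],2.1)
p=camera_params('wrist');print(p)
im=get_image('wrist')
cv2.imwrite('pics/w6.png',im)
print(wedge_fit(im,p,0,0,0,range(20,330,40)))"
```

```text
clock: 8.05
eef_pos: [578.3, 52.9, 25.0]
tool_rot: [0.178, 1.566, 0.22]
force: [1.2, -0.5, -0.9]
width: 32.3
pos [578.34  52.93  25.04] jaw 2.4 F [ 1.21 -0.48 -0.89] w 32.3 t 8.05
tool shift [ 1.04 -0.91 -0.68] rv [ 0.0053  0.0044 -0.0008]
{'fx': 313.67565566583716, 'fy': 313.67565566583716, 'cx': 278.6317051537305, 'cy': 206.93048163010485, 'eye': array([574.92819742, 129.48169902, 159.72527172]), 'orientation': array([-0.30543693, -0.00450578,  0.04171561])}
[(20, np.float64(234.5), np.float64(310.5)), (60, np.float64(235.5), np.float64(311.5)), (100, np.float64(237.5), np.float64(311.5)), (140, np.float64(238.5), np.float64(311.5)), (180, np.float64(240.5), np.float64(311.5)), (220, np.float64(241.5), np.float64(312.5)), (260, np.float64(242.5), np.float64(312.5)), (300, np.float64(244.5), np.float64(312.5))]
```

View pics/w6.png

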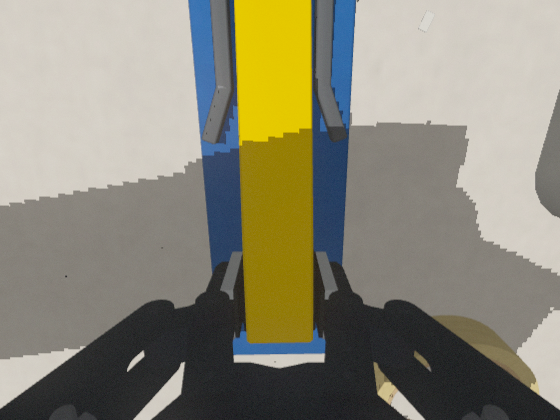

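```bash
python3 -m handwheel '-1 1.2 0 0 0 0 0;0.2 0 0 0 0 0 0;0.2 0 0 0 0 0 0;0.2 0 0 0 0 0 0;0.2 0 0 0 0 0 0'; python3 -c "
from h import *
goto([577.7,52,24],2.1)
p=camera_params('wrist');print(p)
im=get_image('wrist')
cv2.imwrite('pics/w7.png',im)
print(wedge_fit(im,p,0,0,0,range(20,330,40)))"
```

```text
clock: 8.6
eef_pos: [579.2, 49.6, 24.4]
tool_rot: [-0.185, 1.565, -0.147]
force: [-0.3, 0.1, 0.1]
width: 51.1
pos [579.2   49.61  24.39] jaw 2.17 F [-0.28  0.1   0.09] w 51.1 t 8.6
tool shift [ 0.38  2.44 -1.41] rv [0.0013 0.0061 0.0011]
{'fx': 313.67565566583716, 'fy': 313.67565566583716, 'cx': 278.6317051537305, 'cy': 206.93048163010485, 'eye': array([575.87127373, 126.44471521, 158.94577598]), 'orientation': array([-0.30736012, -0.00615373,  0.03776368])}
[(20, np.float64(229.5), np.float64(305.5)), (60, np.float64(231.5), np.float64(306.5)), (100, np.float64(234.5), np.float64(307.5)), (140, np.float64(236.5), np.float64(308.5)), (180, np.float64(237.5), np.float64(309.5)), (220, np.float64(239.5), np.float64(309.5)), (260, np.float64(241.5), np.float64(310.5)), (300, np.float64(243.5), np.float64(311.5))]
```

View pics/w7.png

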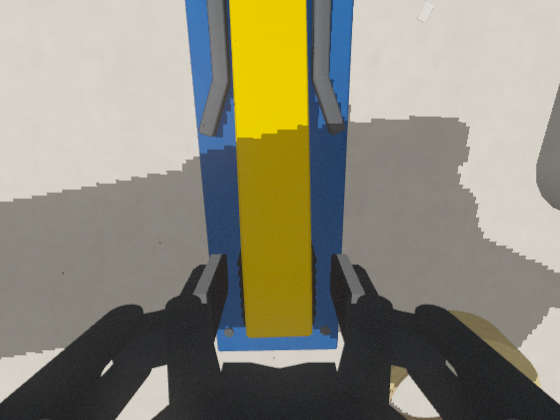

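```bash
python3 -m handwheel '0.2 -20 0 0 0 0 0;0.2 -22 0 0 0 0 0;0.2 0 -24 1 0 0.005 0;-1 0 -24 1 0 0 0;-1 0 0 0 0 0 0;-1 0 0 0 0 0 0;-1 0 0 0 0 0 0;-1 0 0 0 0 0 0'; python3 -c "
from h import *
goto([580,2,32],3.2)
p=camera_params('wrist');print(p)
im=get_image('wrist')
cv2.imwrite('pics/w8.png',im)
print(wedge_fit(im,p,0,0,0,range(0,330,20)))"
```

```text
clock: 9.45
eef_pos: [582.6, 3.3, 67.8]
tool_rot: [1.468, 1.57, 1.509]
force: [-0.5, -0.0, -1.0]
width: -0.3
pos [582.6    3.26  67.79] jaw 2.33 F [-0.49 -0.04 -1.04] w -0.3 t 9.45
tool shift [35.79 -1.19 -2.65] rv [-0.0153  0.0001 -0.001 ]
{'fx': 313.67565566583716, 'fy': 313.67565566583716, 'cx': 278.6317051537305, 'cy': 206.93048163010485, 'eye': array([579.86276149,  79.83068741, 202.51206096]), 'orientation': array([-3.05180086e-01, -1.52950967e-04,  4.04013645e-02])}
[(0, np.float64(239.5), np.float64(299.5)), (20, np.float64(240.5), np.float64(300.5)), (40, np.float64(240.5), np.float64(300.5)), (60, np.float64(241.5), np.float64(300.5)), (80, np.float64(242.5), np.float64(301.5)), (100, np.float64(243.5), np.float64(301.5)), (120, np.float64(244.5), np.float64(301.5)), (140, np.float64(244.5), np.float64(302.5)), (160, np.float64(245.5), np.float64(302.5)), (180, np.float64(246.5), np.float64(303.5)), (200, np.float64(247.5), np.float64(303.5))]
```

View pics/w8.png

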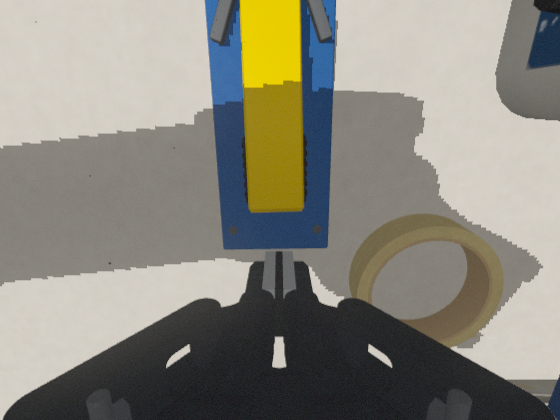

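```bash
cat > wd.py <<'E'
from h import *
def wedge(p,E,rowb,colb):
    b=back(p,[[c,rowb] for c in colb],42);print("back corners",b.round(1))
    by=b[:,1].mean();M=[]
    for r,a,c in E:
        x=-90
        for _ in range(30):
            z=6+(4+(92.5-x)/5 if x>-47.5 else 32+(-47.5-x)*4/45)
            P=back(p,[[a,r],[c,r]],z).mean(0);x=-92.5+P[1]-by
        M.append(P)
    M=np.array(M);s,i=np.polyfit(M[:,1],M[:,0],1)
    yaw=90-np.degrees(np.arctan(s));xm=s*by+i
    wx=xm+92.5*np.cos(np.radians(yaw));wy=by+92.5*np.sin(np.radians(yaw))
    t=np.radians(93.17);d=np.array([wx-570.2,wy-187.6])
    print("yaw",yaw,"wedge",wx,wy,"stage x,y",d@[np.cos(t),np.sin(t)],d@[-np.sin(t),np.cos(t)])
E
python3 - <<'E'
from wd import *
k=dict(fx=313.67565566583716,fy=313.67565566583716,cx=278.6317051537305,cy=206.93048163010485)
p=dict(k,eye=np.array([579.86276149,79.83068741,202.51206096]),orientation=[-0.305180086,-0.000152950967,0.0404013645])
wedge(p,wedge_fit(cv2.imread('pics/w8.png'),p,0,0,0,range(20,205,20)),210.5,[248.5,303.5])
print(back(p,[[223,249],[328,247]],6).round(1))
E
```

```text
back corners [[565.8  26.6  42. ]
 [595.4  27.8  42. ]]
yaw 93.90671993918413 wedge 574.1579344767033 119.52273049031183 stage x,y -68.19197013319258 -0.18729273975538438
[[545.5 -13.8   6. ]
 [617.3  -9.4   6. ]]
```

```bash
python3 -m handwheel '-1 15 0 -2 -0.015 0 0;-1 15 0 0 0 0 0;-1 7 0 0 0 0 0;-1 0 0 0 0 0 0'; python3 -c "
from h import *
goto([580.3,12,30],3.2)"
```

```text
clock: 9.9
eef_pos: [580.7, 6.4, 28.7]
tool_rot: [1.593, 1.568, 1.652]
force: [-0.4, -0.6, -0.7]
width: -0.0
pos [580.68   6.43  28.67] jaw 3.41 F [-0.43 -0.62 -0.73] w -0.0 t 9.9
tool shift [-1.32  5.58 -0.04] rv [ 0.0037 -0.0001 -0.0025]
```

```bash
cat > rd.py <<'E'
from h import *
F=[];
for i in range(6):
    get_image('top'); s=ctrl.read_state(); F.append(s['force']); 
F=np.array(F);t=np.radians(93.17);ax=np.array([np.cos(t),np.sin(t)]);n=np.array([-ax[1],ax[0]])
s=ctrl.read_state();T=rot(s['tool_rot']);d=s['eef_pos'][:2]-[570.2,187.6]
print("pos",s['eef_pos'].round(2),"jaw",np.degrees(np.arctan2(T[1,2],T[0,2])).round(2),"tilt",T[2,1:].round(3),"stage",(d@ax).round(2),(d@n).round(2),"wedge x~",(d@ax+11+92.5).round(1),"push",(-F[:,:2]@ax).mean().round(2),(-F[:,:2]@ax).round(1),"lat",(F[:,:2]@n).mean().round(2),"Fz",F[:,2].mean().round(2),"t",round(s['clock'],2))
E
python3 -m handwheel '-1 -0.5 8 0 0 0 0;-1 -0.3 6 0 0 0 0;-1 -0.3 5 0 0 0 0;-1 -0.3 5 0 0 0 0'; python3 rd.py
```

```text
clock: 10.3
eef_pos: [579.8, 31.4, 30.8]
tool_rot: [0.998, 1.569, 1.056]
force: [0.4, -0.2, -1.1]
width: 0.3
pos [579.66  30.48  30.57] jaw 3.3 tilt [0.001 0.001] stage -157.41 -0.76 wedge x~ -53.9 push -0.03 [-0.5 -0.3 -0.3  0.3  0.9 -0.2] lat 0.13 Fz -0.19 t 10.6
```

```bash
python3 -m handwheel '-1 -0.2 4 0 0 0 0;-1 -0.2 4 0 0 0 0'; python3 rd.py;python3 -c "
from h import *
im=get_image('wrist')
cv2.imwrite('pics/w9.png',im)"
```

```text
clock: 10.8
eef_pos: [579.3, 37.4, 31.1]
tool_rot: [0.641, 1.57, 0.696]
force: [-0.8, -0.5, -0.5]
width: -0.0
pos [579.24  37.5   31.05] jaw 3.22 tilt [0.001 0.001] stage -150.37 -0.73 wedge x~ -46.9 push -0.0 [-0.4  0.5 -0.5  0.3 -0.4  0.5] lat 0.04 Fz 0.38 t 11.1
```

View pics/w9.png

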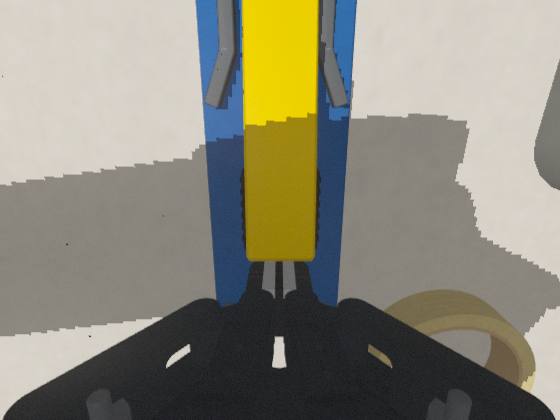

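```bash
python3 -m handwheel '-1 0 4 0 0 0 0;-1 0 4 0 0 0 0;-1 0 4 0 0 0 0;-1 0 4 0 0 0 0'; python3 rd.py;python3 -m handwheel '-1 0 3 0 0 0 0;-1 0 3 0 0 0 0'; python3 rd.py
```

```text
clock: 11.55
eef_pos: [578.7, 50.6, 31.2]
tool_rot: [-1.113, 1.567, -1.06]
force: [0.6, -2.8, 0.5]
width: 0.2
pos [578.7   51.58  31.16] jaw 3.08 tilt [-0.002  0.002] stage -136.28 -0.97 wedge x~ -32.8 push 1.27 [1.7 2.1 1.5 0.6 1.3 0.5] lat -0.52 Fz 0.19 t 11.85
clock: 12.05
eef_pos: [578.4, 56.5, 31.2]
tool_rot: [-1.083, 1.567, -1.031]
force: [1.1, -2.7, -0.7]
width: 0.1
pos [578.42  57.14  31.18] jaw 3.03 tilt [-0.002  0.002] stage -130.72 -0.99 wedge x~ -27.2 push 1.68 [2.3 2.1 2.  1.  1.7 1.2] lat -0.12 Fz 0.07 t 12.35
```

```bash
python3 -m handwheel '-1 0 3 0 0 0 0;-1 0 3 0 0 0 0;-1 0 3 0 0 0 0'; python3 rd.py;for i in 1 2; do :; done; python3 -m handwheel '-1 0 2 0 0 0 0;-1 0 2 0 0 0 0'; python3 rd.py
```

```text
clock: 12.65
eef_pos: [578.0, 65.1, 31.2]
tool_rot: [-1.129, 1.567, -1.078]
force: [-0.3, -2.8, 0.6]
width: -0.2
pos [577.96  65.91  31.19] jaw 2.99 tilt [-0.003  0.002] stage -121.93 -1.02 wedge x~ -18.4 push 0.99 [1.8 0.6 0.8 1.1 0.7 0.9] lat -0.24 Fz 0.47 t 12.95
clock: 13.15
eef_pos: [577.8, 69.0, 31.2]
tool_rot: [-1.116, 1.567, -1.064]
force: [0.2, -3.0, -0.0]
width: 0.1
pos [577.77  69.41  31.18] jaw 2.96 tilt [-0.003  0.002] stage -118.43 -1.02 wedge x~ -14.9 push 1.99 [2.5 1.7 1.8 1.3 2.4 2.2] lat 0.0 Fz 0.52 t 13.45
```

```bash
python3 -m handwheel '-1 0 2 0 0 0 0;-1 0 2 0 0 0 0'; python3 rd.py; python3 -c "
from h import *
im=get_image('wrist')
cv2.imwrite('pics/w10.png',im)
im=get_image('scene');cv2.imwrite('pics/s10.png',cv2.resize(im[160:260,180:320],None,fx=5,fy=5,interpolation=cv2.INTER_CUBIC))"
```

```text
clock: 13.65
eef_pos: [577.6, 72.7, 31.2]
tool_rot: [-1.139, 1.567, -1.088]
force: [0.6, -3.6, 0.5]
width: -0.2
pos [577.57  73.15  31.18] jaw 2.93 tilt [-0.003  0.002] stage -114.69 -1.03 wedge x~ -11.2 push 2.38 [3.3 2.3 2.7 2.2 1.7 2.1] lat 0.13 Fz 0.19 t 13.95
```

View pics/w10.png

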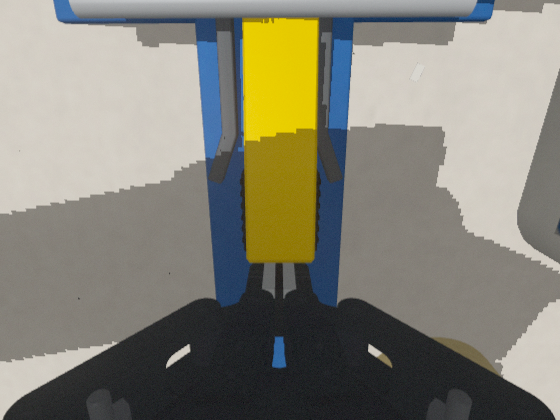

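View pics/s10.png

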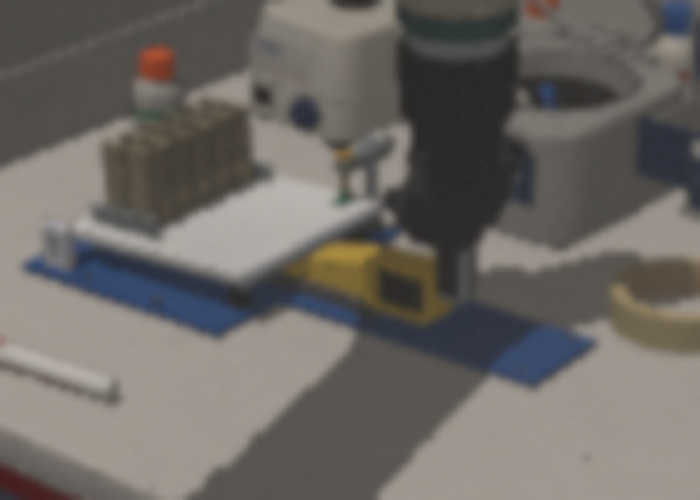

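```bash
python3 -m handwheel '-1 0 1.5 0 0 0 0;-1 0 1.5 0 0 0 0' | grep force; python3 rd.py; 
```

```text
force: [-0.5, -5.1, 0.2]
pos [577.53  74.62  31.2 ] jaw 2.87 tilt [-0.005  0.002] stage -113.21 -1.07 wedge x~ -9.7 push 5.26 [5.5 5.5 4.9 5.6 4.6 5.4] lat -0.01 Fz 0.08 t 14.55
```

```bash
python3 -m handwheel '-1 0 1.5 0 0 0 0;-1 0 1.5 0 0 0 0' | grep force; python3 rd.py; 
```

```text
force: [-0.2, -6.4, 0.7]
pos [577.54  75.03  31.24] jaw 2.77 tilt [-0.008  0.002] stage -112.81 -1.1 wedge x~ -9.3 push 5.9 [6.2 6.2 6.4 5.6 5.7 5.2] lat 0.19 Fz -0.19 t 15.05
```

```bash
python3 -m handwheel '-1 0 1.5 0 0 0 0;-1 0 1.5 0 0 0 0' | grep force; python3 rd.py; 
```

```text
force: [0.5, -6.3, -0.0]
pos [577.5   75.08  31.29] jaw 2.65 tilt [-0.012  0.003] stage -112.75 -1.07 wedge x~ -9.2 push 6.03 [6.2 6.6 6.1 6.1 5.2 6. ] lat 0.35 Fz 0.71 t 15.55
```

```bash
python3 -m handwheel '-1 0 2 0 0 0 0;-1 0 2 0 0 0 0' | grep force; python3 rd.py; python3 -c "
from h import *
im=get_image('scene');cv2.imwrite('pics/s11.png',cv2.resize(im[170:220,210:270],None,fx=10,fy=10,interpolation=cv2.INTER_CUBIC))
cv2.imwrite('pics/w11.png',get_image('wrist'))"
```

```text
force: [0.7, -7.8, 1.2]
pos [577.49  75.38  31.3 ] jaw 2.51 tilt [-0.016  0.003] stage -112.45 -1.07 wedge x~ -9.0 push 6.71 [7.1 7.1 6.1 6.7 6.6 6.6] lat 0.36 Fz 0.35 t 16.05
```

View pics/s11.png

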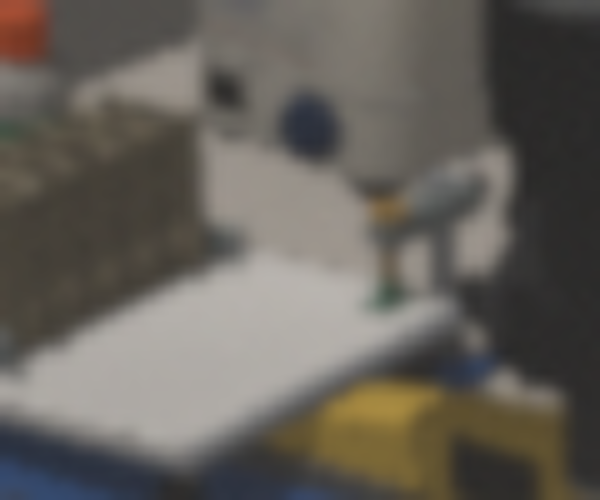

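View pics/w11.png

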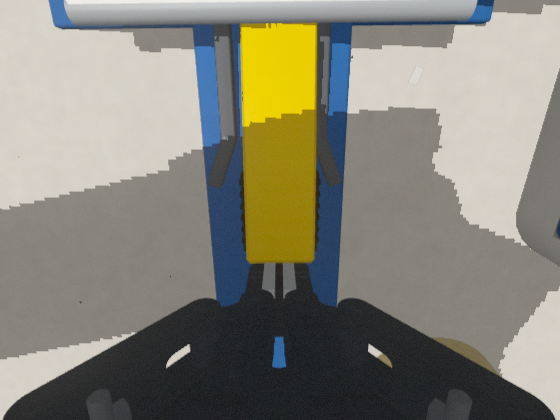

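```bash
python3 -m handwheel '-1 0 2.3 0 0 0 0;-1 0 2.3 0 0 0 0' | grep force; python3 rd.py
```

```text
force: [-0.9, -7.7, 0.3]
pos [577.46  75.57  31.37] jaw 2.34 tilt [-0.021  0.004] stage -112.26 -1.05 wedge x~ -8.8 push 7.34 [7.5 7.6 7.2 7.1 7.5 7.2] lat 0.24 Fz 0.71 t 16.65
```

```bash
python3 -m handwheel '-1 0 2.8 0 0 0 0;-1 0 2.8 0 0 0 0' | grep force; python3 rd.py
```

```text
force: [-0.7, -9.0, -0.4]
pos [577.45  75.87  31.44] jaw 2.15 tilt [-0.027  0.005] stage -111.96 -1.06 wedge x~ -8.5 push 8.51 [7.9 7.6 9.2 9.1 8.9 8.4] lat 0.53 Fz 0.93 t 17.15
```

```bash
python3 -m handwheel '-1 0 -3 0 0 0 0;-1 0 -8 0 0 0 0;-1 0 -20 0 0 0 0;-1 -20 -15 0 0 0 -0.027;-1 -20 -5 0 0 0 0;-1 0 0 0 0 0 0' ; python3 rd.py; python3 - <<'E'
from wd import *
p=camera_params('wrist');im=get_image('wrist');cv2.imwrite('pics/w12.png',im);print({k:p[k] for k in('eye','orientation')})
print(wedge_fit(im,p,0,0,0,range(20,300,20)))
im=get_image('scene');cv2.imwrite('pics/s12.png',cv2.resize(im[165:225,205:290],None,fx=9,fy=9,interpolation=cv2.INTER_CUBIC))
E
```

```text
clock: 17.75
eef_pos: [577.7, 30.9, 72.5]
tool_rot: [-1.575, 1.526, -1.533]
force: [1.2, -0.8, -0.1]
width: -0.1
pos [575.62  31.98  69.62] jaw 2.49 tilt [-0.045 -0.005] stage -155.68 3.2 wedge x~ -52.2 push -0.19 [ 0.2 -0.5 -0.2 -0.6  0.2 -0.4] lat -0.02 Fz -0.4 t 18.05
{'eye': array([573.14419281, 114.70674586, 200.62818868]), 'orientation': array([-0.35152174,  0.00539918,  0.04320284])}
[(20, np.float64(255.5), np.float64(319.5)), (40, np.float64(255.5), np.float64(318.5)), (60, np.float64(256.5), np.float64(318.5)), (80, np.float64(256.5), np.float64(318.5)), (100, np.float64(256.5), np.float64(318.5)), (120, np.float64(257.5), np.float64(317.5)), (140, np.float64(257.5), np.float64(317.5))]
```

View pics/w12.png

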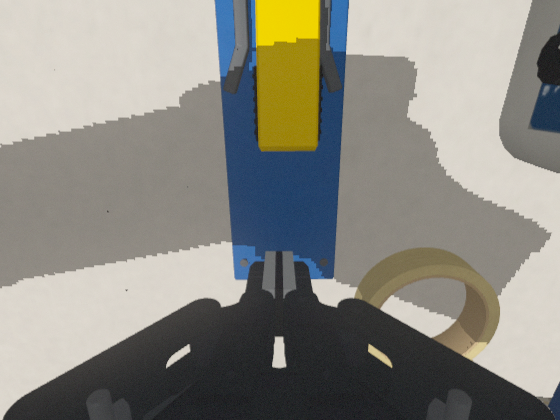

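View pics/s12.png

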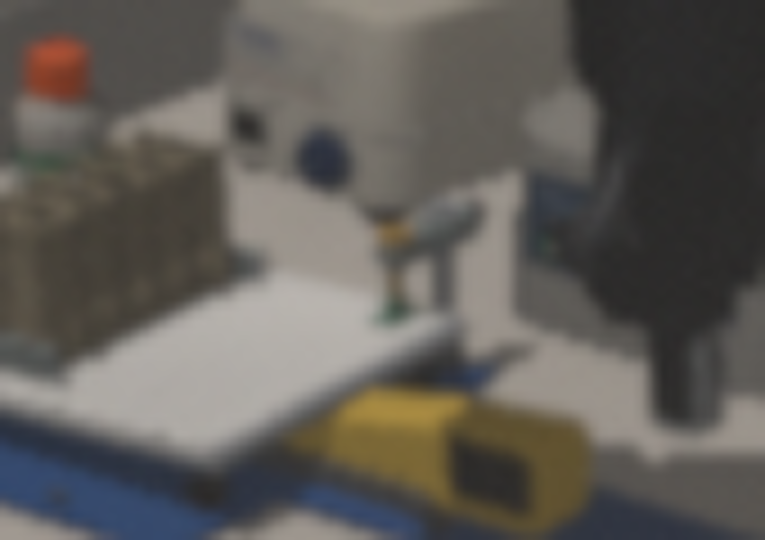

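```bash
python3 - <<'E'
from wd import *
k=dict(fx=313.67565566583716,fy=313.67565566583716,cx=278.6317051537305,cy=206.93048163010485)
p=dict(k,eye=np.array([573.14419281,114.70674586,200.62818868]),orientation=[-0.35152174,0.00539918,0.04320284])
wedge(p,wedge_fit(cv2.imread('pics/w12.png'),p,0,0,0,range(20,145,10)),151,[258,317.5])
print(back(p,[[234,279.5],[335,278]],6).round(1))
E
```

```text
back corners [[563.1  86.2  42. ]
 [593.1  87.5  42. ]]
yaw 92.96505884426607 wedge 573.2340445848104 179.21664783973435 stage x,y -8.53830318593232 -2.565813455952216
[[545.4 -13.9   6. ]
 [618.1  -9.3   6. ]]
```

```bash
python3 -c "
from cell import ctrl
print(ctrl.finish_job())"
```

```text
the job is handed in; nothing more can be done
None
```

I set the wedge in the guide thin end first, let go of it, and pushed it in with closed fingers from behind until the plate met the gauge tip. I then drew the hand clear and handed the job in at about 18 s of the 64 s; no verdict was given.

- **Push:** it ran at about 3 N while the plate was rising freely. It then grew at about 2.2 N per mm once the tip was met. I stopped at 8.5 to 9 N.
- **Tip force:** the rise of 5 to 6 N should mean roughly 3.5 to 8 N on the tip, by the ratio given in the task. This is inferred, as the tip force can't be read directly. I did not touch the wedge again after letting go to check it.
- **Wedge after letting go:** the wrist picture puts it at stage x = -8.5 mm, where the fingers left it, so it did not slip back. Its heading was within 0.3 degrees of the guide.
- **One disagreement:** that same picture puts the wedge 2.6 mm off the centre line, against 0.2 mm measured before the push. The arm was drifting slightly when it was taken. Both figures are inside the 12 mm allowed.
- **Plate and surroundings:** the scene picture shows the green tip on the raised plate and the hand clear. I saw no sign that the hand touched the plate, the gauge or any bystander, but I did not re-measure the bystanders.

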